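# Set a scribing rest five clicks under a ring blank

### The arm

A 7-joint arm with a two-finger parallel gripper is mounted at the origin on a cart in front of the work surface, level with it; the furniture and walls round the work are solid. World frame = base frame: x ahead of the robot, y to its left, z up, the work surface at z = 0. Lengths are in m, angles in rad, forces in N, time in s.
With the tool pointing down it reaches from about 0.35 to 0.775 m from the base axis. Payload 3.1 kg.
Tool frame: the origin (TCP) lies at the very end of the fingers, on their centre line; the grasp point (between the pads) lies 19 mm behind it (bot.hold_point_z is the distance from the TCP to the grasp point, in m); z points along the fingers, x is the direction in which the jaws open and shut, and the axes are right-handed (so a half turn about z gives the same grasp; the last joint's range is limited). The gripper opens to 85 mm and grips with 20 to 120 N. Pads are 22 mm wide; open, the fingers measure 114 mm over their backs; the gripper's body (76 mm by 85 mm) begins 54 mm behind the grasp point. The pads swing forward as they close: fully open they stand 13 mm farther back than shut.
Start: joints at [1.117, 0.311, 0.014, 1.512, -0.004, 1.319, -0.027], TCP at [0.22, -0.504, 0.231] pointing down, gripper open.
Joint ranges: [-2.7, 2.7], [-0.3, 1.91], [-1.27, 1.3], [0.12, 2.57], [-1.44, 4.58], [0.2, 2.03], [-3.05, 3.05]. Speed limits (rad/s): [2.79, 2.79, 3.14, 3.14, 3.14, 3.14, 3.14].

### API

Orientations are given as a rotation vector (axis times angle).
In Python, from rig import bot gives the robot as it stands.
- The arm moves only by the shell command python3 -m inch 'ROWS' [OPENING] [FORCE]. ROWS is JSON, a list of rows, each a list of 4 numbers: the shift along the world's x, y, z in mm, then the turn about the world's z in rad. In form: [[dx, dy, dz, turn], ...]. A call has exactly 8 rows; each row shifts and turns the commanded pose from where the row before left it; what a row does not reach is not made up. A row lasts 1/10 s, in which the tool goes at most 50 mm and 8.59 degrees, less where a joint would pass 70% of its speed; a pose out of reach is approached as far as the arm can. A call is refused whole if a number of a shift passes 50 or a number of a turn 0.15, either way. A call with a gripper value outside its range is refused whole. OPENING is the closure in counts, from 0 (fully open) to 255 (shut), set as the call begins (- or left out, the last holds). The fingers move at their own pace and stop on an object; FORCE is the grip in N (left out, the last holds). Time passes only in rows, so rows that do not move let the fingers close, or fill a call up. It gives the time, the measured TCP pose, the force and the opening at its end, in the units of the state.
- bot.read_state(): the state, without advancing time (a new reading comes with each control period).
- bot.grab_frame(name): name is "side" or "top"; returns a dict with "frame" (420x560x3 uint8, red, green, blue), "K" (3x3 intrinsics, pixels), "dist" ([k1, k2, p1, p2, k3] as OpenCV has them; the pictures are not rectified), "xyz" and "orientation" of the camera in the world. Camera axes: x right, y up, looking along -z (the intrinsics and any distortion apply to the point x, -y, -z); pixel columns grow to the right and rows downward; lengths in m; the calibration is good to about 2 mm. A picture is of the moment at which its call begins. There is no depth.
- bot.finish_job(): hands the job in, once; it reports no verdict.
The state is a dict: "time_s": time; "joints": joint angles; "dq": joint speeds; "effort": joint torques, N m; "tool_pos": TCP position; "orientation": TCP orientation; "force": force on the tool from outside, world axes, zero at the start; "ft_torque": the same for the moment, N m; "opening": finger opening in m.
Only numpy, scipy, OpenCV 4.12 (cv2) and the standard library are available. Lean on these libraries where they do the work, as an engineer would, in place of code of your own. Each camera call takes 0.05 s, during which the arm holds its last target.

### The job

Slide the brass ring blank down over the upright arbor of the grey scribing stand until it rests flat on the shoulder, and let go of it. Then turn the stand's unmarked black knob anticlockwise until you feel its stop, without forcing it, and from there clockwise (seen from above) exactly five clicks, counted by feel, so that the scribing rest stands half a millimetre above its lowest position; leave the knob resting in the fifth click and the other things where they lie.

Things in the scene. Friction and masses are not known exactly. Their poses are not given: they have to be found in the camera images.
- ring_centre (a point): Centre of the loose brass ring blank (about 45 g): plain ring, outer diameter 30 mm, bore 19 mm, height 14 mm, lying flat on the worktop, z axis = ring axis; this point is 7 mm above its underside. A brown cork disc stands beside it; the two swap places from run to run.
- arbor_seat (a point): Centre of the shoulder face on which the ring must rest, on the axis of the bright steel arbor of the stand. Shoulder diameter 28 mm, its face 42 mm above the worktop. z up. With the ring seated its centre is 7 mm above this point.
- arbor_tip (a point): Top of the upright arbor, 30 mm above the shoulder face. The arbor is 16.4 mm in diameter over the lower 22 mm, then tapers over 8 mm to 8 mm at this tip. It does not move.
- height_stand: The grey scribing stand, fixed on the worktop: base 78 mm (x) by 200 mm (y), 30 mm high. Origin: centre of its underside. Arbor axis at y = +55 mm, knob axis at y = -60 mm, both at x = 0, upright. Round housing under the knob: 50 mm wide, its top 40 mm above the worktop.
- knob_grip (a point): Point on the vertical axis of the black fluted knob, at the height to grip it, 64 mm above the worktop. The knob is round, 40 mm in diameter from 48 to 78 mm above the worktop; its top is at 80 mm. It has no mark. This point does not turn with the knob. The knob starts one to three clicks clockwise from its stop and has nine clicks in all.
- knob_top (a point): Middle of the knob's top, 80 mm up. Clicks: 15 to the turn, 24 degrees apart. A sprung ball resists with up to 0.3 to 0.5 N m after leaving a click, nothing half-way, then pulls the knob on into the next. At the anticlockwise stop it rests in a click, which counts as zero; turned farther, the torque climbs by about 4.5 N m per rad: 0.65 N m shows the stop, 1.1 N m is forcing it.
- cork_centre (a point): Centre (6 mm up) of the brown cork disc, a bystander, 25 mm across, 12 mm high.
- loupe_centre (a point): Centre (10.5 mm up) of the black eye loupe, a bystander, 28 mm across, 21 mm high.
- chasing_hammer: Small hammer, a bystander lying behind the stand, 218 mm long along its y; origin under its middle.
- ring_clamp: Wooden ring clamp, a bystander lying at the near edge, 135 mm long along its y, 21 mm high; origin under its middle.
- rest_top (a point): Middle of the top edge of the scribing rest, a steel bar 44 x 9 mm lying across the stand beside the arbor (33 mm from its axis), not to be touched. It is 36.0 mm above the worktop when the knob is at its stop. Each clockwise click of the knob lifts it by 0.1 mm, each anticlockwise one lowers it: far less than the noise of this reading.

How it is judged:
By the outcome, as a careful person would: the job done as asked, in the order asked, and still so for the second after the job is handed in, with the robot touching nothing.
It also fails if it takes over 72 s, if anything falls off the work surface, if the arm or the gripper's body presses on something with over 40 N, if the wrist force passes 120 N, or if a joint passes its speed limit or range.

## Working session

There is one attempt and no reset: what is moved stays moved. The work goes in short steps, Python scripts to look and compute and a shell command to move; the robot and the scene stay as the last step left them, time stands still between calls to the robot, and variables do not carry over. Pictures are saved under pics/ and viewed, and the job is handed in when it is done.

```bash
ls; mkdir -p pics; python3 - <<'E'
from rig import bot
import cv2
for n in("side","top"):
    f=bot.grab_frame(n); cv2.imwrite(f"pics/{n}0.png",f["frame"][:,:,::-1]); print(n,f["K"],f["dist"],f["xyz"],f["orientation"])
s=bot.read_state();print(s); print(bot.hold_point_z)
E
```

```text
pics
side [[476.30086296   0.         273.68356877]
 [  0.         476.30086296 203.87826884]
 [  0.           0.           1.        ]] [-0.11311972  0.          0.          0.          0.        ] [0.2792275  0.72931619 0.60797511] [ 0.22693504 -1.27534909 -2.55085239]
top [[542.94111694   0.         283.00384572]
 [  0.         542.94111694 210.97017809]
 [  0.           0.           1.        ]] [-0.20672551  0.          0.          0.          0.        ] [0.37257217 0.06619367 1.14682415] [ 0.08661493 -0.1147851  -1.55590556]
{'time_s': 0.1, 'joints': array([ 1.11729745,  0.31165734,  0.01398998,  1.51290878, -0.00442113,
        1.31919432, -0.02720424]), 'dq': array([-0.00107806, -0.00064083, -0.00129845, -0.00260568, -0.00056212,
        0.00013371, -0.00042144]), 'effort': array([ 6.59783364e-04, -3.80857873e+01,  1.46570751e-01, -2.31240678e+01,
        1.22750126e-02,  8.12450802e-03, -2.28427649e-05]), 'tool_pos': array([ 0.21989978, -0.50340981,  0.23031842]), 'orientation': array([-2.62781579,  1.71964892,  0.0028649 ]), 'force': array([-0.495815  ,  0.03311665, -0.68136513]), 'ft_torque': array([-0.02635273, -0.0137471 ,  0.00678166]), 'opening': 0.08534174967831112}
0.0187
```

View pics/top0.png

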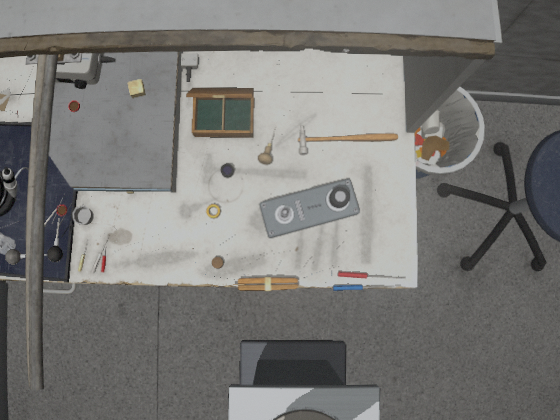

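View pics/side0.png

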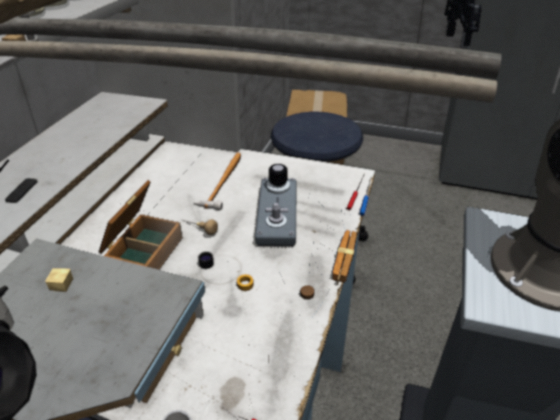

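```bash
cat > h.py <<'E'
import numpy as np, cv2
from scipy.spatial.transform import Rotation as R
from rig import bot
def ray(f,uv):
    p=cv2.undistortPoints(np.array([[uv]],float),f["K"],np.array(f["dist"]))[0,0]
    d=R.from_rotvec(f["orientation"]).apply([p[0],-p[1],-1]); return np.array(f["xyz"]),d
def onz(f,uv,z):
    o,d=ray(f,uv); return o+d*(z-o[2])/d[2]
def proj(f,P):
    q=R.from_rotvec(f["orientation"]).inv().apply(np.array(P)-f["xyz"]); q=q*[1,-1,-1]
    return cv2.projectPoints(q.reshape(1,1,3),np.zeros(3),np.zeros(3),f["K"],np.array(f["dist"]))[0].ravel()
def tri(f1,u1,f2,u2):
    o1,d1=ray(f1,u1);o2,d2=ray(f2,u2);A=np.c_[d1,-d2];t=np.linalg.lstsq(A,o2-o1,rcond=None)[0]
    a=o1+t[0]*d1;b=o2+t[1]*d2;return (a+b)/2,np.linalg.norm(a-b)
def st():
    s=bot.read_state();m=R.from_rotvec(s["orientation"]).as_matrix()
    print("t",round(s["time_s"],2),"tcp",np.round(s["tool_pos"]*1000,1),"xax deg",round(np.degrees(np.arctan2(m[1,0],m[0,0])),2),"z",np.round(m[:,2],3),"F",np.round(s["force"],1),"T",np.round(s["ft_torque"],2),"op",round(s["opening"]*1000,1),"q7",round(s["joints"][6],2));return s
def mask_c(img,m,box):
    x0,y0,x1,y1=box; k=np.zeros(m.shape,np.uint8);k[y0:y1,x0:x1]=m[y0:y1,x0:x1]
    return k
E
python3 - <<'E'
from h import *
T=bot.grab_frame("top");S=bot.grab_frame("side")
import pickle;pickle.dump((T,S),open("f0.pkl","wb"))
cv2.imwrite("pics/tz.png",cv2.resize(T["frame"][150:280,190:370,::-1],None,fx=4.4,fy=4.4,interpolation=cv2.INTER_CUBIC))
cv2.imwrite("pics/sz.png",cv2.resize(S["frame"][150:310,180:330,::-1],None,fx=3.7,fy=3.7,interpolation=cv2.INTER_CUBIC))
for n,f,b in(("T",T,(195,195,230,228)),("S",S,(225,265,265,300))):
    h=cv2.cvtColor(f["frame"],cv2.COLOR_RGB2HSV)
    m=((h[...,1]>120)&(h[...,2]>90)).astype(np.uint8); m=mask_c(None,m,b)
    c=max(cv2.findContours(m,0,2)[0],key=cv2.contourArea);e=cv2.fitEllipse(c);print(n,e,cv2.boundingRect(c))
    for z in(0.007,.014):print(z,onz(f,e[0],z))
E
```

```text
T ((212.73167419433594, 210.62245178222656), (12.200127601623535, 12.554773330688477), 112.34623718261719) (207, 205, 13, 13)
0.007 [0.51863315 0.19548533 0.007     ]
0.014 [0.51773614 0.19469131 0.014     ]
S ((244.99708557128906, 281.40252685546875), (13.663703918457031, 15.566367149353027), 103.78181457519531) (237, 275, 16, 15)
0.007 [0.51903566 0.1968223  0.007     ]
0.014 [0.51624244 0.20302465 0.014     ]
```

View pics/tz.png

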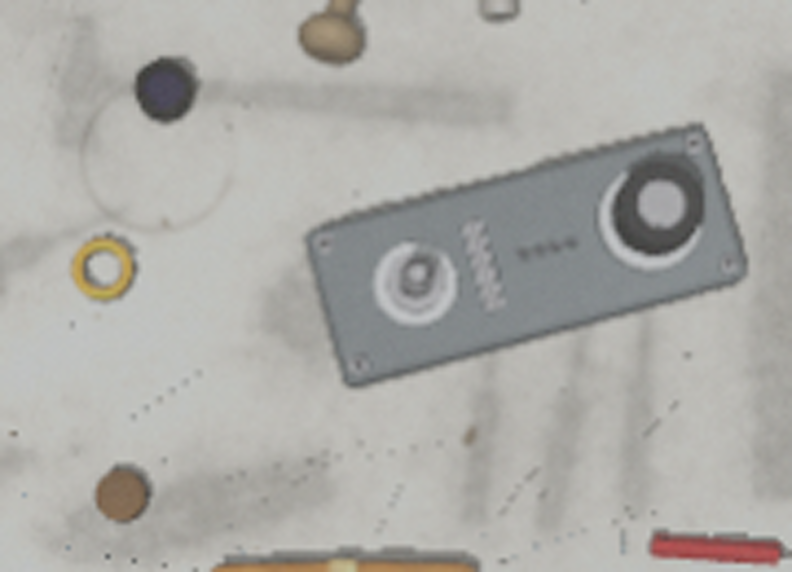

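View pics/sz.png

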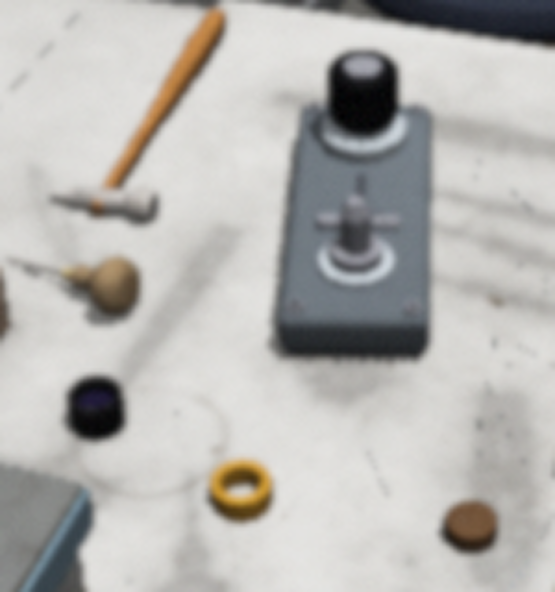

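```bash
python3 - <<'E'
from h import *
import pickle;T,S=pickle.load(open("f0.pkl","rb"))
# knob: black mask
def blob(f,box,fn,name):
    h=cv2.cvtColor(f["frame"],cv2.COLOR_RGB2HSV);m=mask_c(None,fn(h).astype(np.uint8),box)
    c=max(cv2.findContours(m,0,1)[0],key=cv2.contourArea);e=cv2.fitEllipse(c) if len(c)>4 else None
    M=cv2.moments(c);print(name,cv2.boundingRect(c),e,M['m10']/M['m00'],M['m01']/M['m00']);return c,e
# knob top cap light in black
_,kt=blob(T,(332,189,350,203),lambda h:(h[...,2]>115)&(h[...,1]<60),"ktop T")
_,ks=blob(S,(270,163,287,175),lambda h:(h[...,2]>100),"ktop S")
# base
c,_=blob(T,(255,170,365,245),lambda h:(h[...,2]<150)&(h[...,0]>90)&(h[...,0]<125)&(h[...,1]>20),"base")
r=cv2.minAreaRect(c);b=cv2.boxPoints(r);print(r)
P=np.array([onz(T,x,.03) for x in b]);print(P.round(4),[np.linalg.norm(P[i]-P[i-1]).round(4) for i in range(4)],P.mean(0))
print("knobtop",onz(T,kt[0],.08),onz(S,ks[0],.08))
h=cv2.cvtColor(T["frame"],cv2.COLOR_RGB2HSV)[...,2];print(h[203:226,272:297])
h=cv2.cvtColor(S["frame"],cv2.COLOR_RGB2HSV)[...,2];print("S");print(h[198:228,265:290])
E
```

```text
ktop T (335, 191, 11, 11) ((339.9469299316406, 195.92831420898438), (10.198575019836426, 10.602315902709961), 141.92205810546875) 339.94211576846305 195.92415169660677
ktop S (270, 163, 17, 8) ((277.83709716796875, 165.95919799804688), (7.675353527069092, 16.211957931518555), 89.45145416259766) 277.76888888888885 165.86888888888888Traceback (most recent call last):
  File "<stdin>", line 12, in <module>
  File "<stdin>", line 6, in blob
ValueError: max() iterable argument is empty
```

```bash
python3 - <<'E'
from h import *
import pickle;T,S=pickle.load(open("f0.pkl","rb"))
hs=cv2.cvtColor(T["frame"],cv2.COLOR_RGB2HSV);print(hs[205,300:310],hs[205,262:275].tolist(),T["frame"][205,255:275].tolist())
h=hs[...,2];print(h[203:226,272:297])
h=cv2.cvtColor(S["frame"],cv2.COLOR_RGB2HSV)[...,2];print("S");print(h[198:228,265:290]);print(h[158:180,266:292])
E
```

```text
[[110   5 143]
 [ 96  10 127]
 [103  13 139]
 [ 99  13 138]
 [103  13 139]
 [ 99  13 138]
 [ 98  15 139]
 [ 95  11 135]
 [100  11 138]
 [ 94  13 140]] [[105, 4, 138], [0, 2, 111], [120, 2, 126], [114, 9, 138], [102, 9, 135], [105, 15, 138], [99, 13, 138], [103, 13, 138], [101, 15, 137], [100, 11, 138], [100, 11, 136], [101, 15, 139], [101, 15, 137]] [[187, 186, 181], [185, 184, 179], [184, 182, 178], [175, 175, 168], [148, 147, 144], [115, 118, 121], [137, 139, 140], [136, 137, 138], [111, 110, 110], [125, 125, 126], [133, 134, 138], [130, 133, 135], [130, 134, 138], [131, 136, 138], [131, 135, 138], [129, 134, 137], [132, 136, 138], [130, 134, 136], [131, 136, 139], [129, 134, 137]]
[[135 135 137 141 137 139 138 137 137 139 136 138 137 135 136 139 134 136
  137 135 138 138 140 151 153]
 [137 137 137 138 137 139 137 138 136 139 132 126 131 132 132 136 136 133
  137 136 136 140 138 133 145]
 [136 139 137 139 136 138 140 138 146 167 171 166 155 139 139 140 132 133
  136 137 137 137 137 130 151]
 [138 139 137 136 140 135 145 166 179 188 195 182 161 144 148 143 141 141
  140 136 136 138 
[... 6860 characters left out ...]
15  16  12
   10  12  44 112 182 211 220 220]
 [203 186 130  61  22   7   7   9  11  12  12  14  13  12  12  13   9   7
    9  12  43 111 182 213 220 220]
 [196 179 125  58  21   9   8  10  10   8   6   9  12  11   9  10   7  12
    6  12  42 112 179 210 217 217]
 [182 165 113  52  16   6  10   6   5   8   4   5  10   9   9  10   8  10
    8  11  42 109 176 206 213 211]
 [162 145  99  48  13   8   5   5   6   8   3   8   8   9   7   8   8   8
    9  12  36 101 165 195 197 194]
 [142 129  89  42  10   8  10   7   5  11   9   7   8   7   8   9   8   7
   13  14  30  86 141 166 166 159]
 [120 112  82  42  16   4   7   7   8   9   9   7   7   9   9   9   9   6
   10  12  33  82 124 139 134 129]]
```

```bash
python3 - <<'E'
from h import *
import pickle;T,S=pickle.load(open("f0.pkl","rb"))
hs=cv2.cvtColor(T["frame"],cv2.COLOR_RGB2HSV)
m=((hs[...,2]<160)).astype(np.uint8);m=mask_c(None,m,(255,170,365,245))
m=cv2.morphologyEx(m,cv2.MORPH_OPEN,np.ones((3,3),np.uint8))
c=max(cv2.findContours(m,0,1)[0],key=cv2.contourArea);r=cv2.minAreaRect(c);print(r)
P=np.array([onz(T,x,.03) for x in cv2.boxPoints(r)]);print(P.round(4),[np.linalg.norm(P[i]-P[i-1]).round(4) for i in range(4)],P.mean(0))
C=P.mean(0)
# base axis: long edge direction
d1=P[1]-P[0];d2=P[2]-P[1];d=(d1 if np.linalg.norm(d1)>np.linalg.norm(d2) else d2)[:2];d/=np.linalg.norm(d);d*=np.sign(d[1])
print("ang y axis",np.degrees(np.arctan2(d[1],d[0])),"arbor",C[:2]+.055*d,"knob",C[:2]-.06*d)
v=hs[...,2]
m=mask_c(None,((v>150)).astype(np.uint8),(272,203,294,226));c=max(cv2.findContours(m,0,1)[0],key=cv2.contourArea);e=cv2.fitEllipse(cv2.convexHull(c));print("white arbor disc",e,onz(T,e[0],.03),onz(T,e[0],.032))
print("tip top",onz(T,(284.7,211.5),.072),"side",onz(S,(275.4,203.7),.072),tri(T,(284.7,211.5),S,(275.4,203.7)))
# knob top in side: half threshold
k=cv2.cvtColor(S["frame"],cv2.COLOR_RGB2HSV)[...,2]
kn=[onz(T,(339.95,195.93),.08),onz(S,(277.7,167.6),.08),tri(T,(339.95,195.93),S,(277.7,167.6))];print("knob",kn)
E
```

```text
((308.98602294921875, 207.59835815429688), (39.605995178222656, 97.03207397460938), 74.87599182128906)
[[ 0.5368  0.1012  0.03  ]
 [ 0.5935 -0.0947  0.03  ]
 [ 0.5127 -0.116   0.03  ]
 [ 0.4575  0.0786  0.03  ]] [np.float64(0.0825), np.float64(0.204), np.float64(0.0836), np.float64(0.2022)] [ 0.52513724 -0.00771017  0.03      ]
ang y axis 106.14259615617381 arbor [0.50984565 0.04512133] knob [ 0.54181897 -0.06534454]
white arbor disc ((283.8467102050781, 214.1964874267578), (18.80423927307129, 19.249248504638672), 66.5548095703125) [0.5102422  0.04509437 0.03      ] [0.50999566 0.04513216 0.032     ]
tip top [0.51051119 0.04424452 0.072     ] side [0.51129516 0.04896397 0.072     ] (array([0.51188029, 0.04438953, 0.06845824]), np.float64(0.0018666695380477076))
knob [array([ 0.54234858, -0.0656372 ,  0.08      ]), array([ 0.54240841, -0.06072913,  0.08      ]), (array([ 0.54350071, -0.06592718,  0.07654783]), np.float64(0.0012263029690531009))]
```

```bash
python3 -m inch '[[18,43,0,0.09],[18,43,0,0.09],[19,44,0,0.09],[19,44,0,0.09],[19,44,0,0.09],[19,44,0,0.09],[19,44,0,0.09],[19,44,0,0.09]]' 100 50; python3 -c "from h import *;st()"
```

```text
time_s: 1.0
tool_pos: [0.3704, -0.1522, 0.2314]
orientation: [3.067, -0.679, 0.001]
force: [1.0, -0.6, 0.6]
opening: 0.0518
t 1.0 tcp [ 370.4 -152.2  231.4] xax deg -24.95 z [ 0.    -0.001 -1.   ] F [ 1.  -0.6  0.6] T [ 0.   -0.09 -0.02] op 51.8 q7 -0.09
```

```bash
python3 -m inch '[[19,44,0,0.09],[19,44,0,0.09],[19,44,0,0.09],[19,44,0,0.09],[19,44,0,0.09],[19,44,0,0.09],[19,44,0,0.09],[16,42,0,0.09]]' 100 50; python3 -c "from h import *;st()"
```

```text
time_s: 1.8
tool_pos: [0.5199, 0.1976, 0.231]
orientation: [3.11, 0.445, 0.0]
force: [0.1, -0.8, -0.2]
opening: 0.0518
t 1.8 tcp [519.9 197.6 231. ] xax deg 16.28 z [ 0. -0. -1.] F [ 0.1 -0.8 -0.2] T [ 0.   -0.03 -0.04] op 51.8 q7 -0.33
```

```bash
python3 -m inch '[[-1,-2,-30,0],[0,0,-40,0],[0,0,-40,0],[0,0,-30,0],[0,0,-30,0],[0,0,0,0],[0,0,0,0],[0,0,0,0]]' 100 50; python3 - <<'E'
from h import *
st()
for n,b in(("top",(170,160,260,260)),("side",(190,220,300,320))):
    f=bot.grab_frame(n);x0,y0,x1,y1=b;cv2.imwrite(f"pics/{n}1.png",cv2.resize(f["frame"][y0:y1,x0:x1,::-1],None,fx=5,fy=5,interpolation=cv2.INTER_CUBIC))
E
```

```text
time_s: 2.6
tool_pos: [0.5196, 0.1948, 0.0632]
orientation: [-3.11, -0.44, -0.006]
force: [-0.6, 0.0, 0.7]
opening: 0.0518
t 2.6 tcp [519.6 194.8  63.2] xax deg 16.1 z [ 0.003  0.001 -1.   ] F [-0.6  0.   0.7] T [0.01 0.04 0.01] op 51.8 q7 -0.43
```

View pics/top1.png

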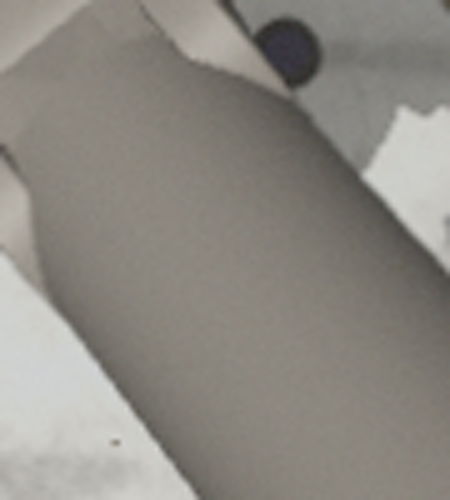

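View pics/side1.png

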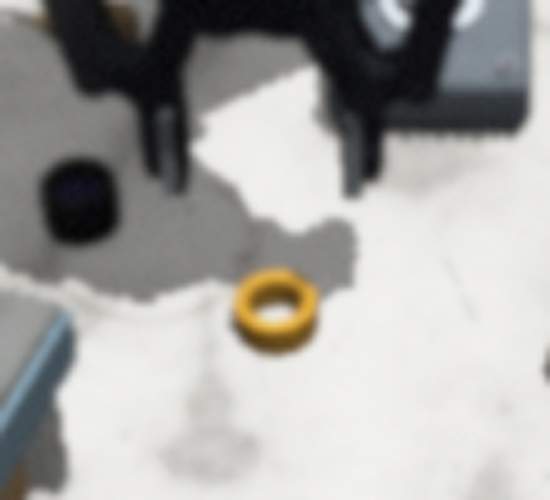

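```bash
python3 - <<'E'
from h import *
import pickle;T,S=pickle.load(open("f0.pkl","rb"))
for z in(.063,.069,.073):
  for s in(-.026,0,.026): print(z,s,proj(S,[.5196+s*.961,.1948+s*.277,z]))
print(proj(S,[.5186,.1955,.007]))
E
```

```text
0.063 -0.026 [258.88739378 257.29173565]
0.063 0 [243.35361145 257.00549269]
0.063 0.026 [227.88414325 256.70746818]
0.069 -0.026 [258.76310784 254.6437202 ]
0.069 0 [243.15699309 254.36055084]
0.069 0.026 [227.61595023 254.06612531]
0.073 -0.026 [258.67966154 252.86435514]
0.073 0 [243.02501265 252.58328483]
0.073 0.026 [227.43594736 252.29131732]
[245.50400623 280.9339006 ]
```

```bash
python3 -m inch '[[-1,1,-20,0],[0,0,-20,0],[0,0,-10,0],[0,0,-5,0],[0,0,0,0],[0,0,0,0],[0,0,0,0],[0,0,0,0]]' 100 50; python3 -c "from h import *;st()"
```

```text
time_s: 3.5
tool_pos: [0.5178, 0.1952, 0.007]
orientation: [-3.11, -0.44, -0.002]
force: [-0.1, -0.6, 0.1]
opening: 0.0518
t 3.5 tcp [517.8 195.2   7. ] xax deg 16.1 z [ 0.001  0.    -1.   ] F [-0.1 -0.6  0.1] T [-0.04 -0.02 -0.02] op 51.8 q7 -0.48
```

```bash
python3 -m inch '[[0,0,-2,0],[0,0,-2,0],[0,0,0,0],[0,0,0,0],[0,0,0,0],[0,0,0,0],[0,0,0,0],[0,0,0,0]]' 100 40; python3 -m inch '[[0,0,0,0],[0,0,0,0],[0,0,0,0],[0,0,0,0],[0,0,0,0],[0,0,0,0],[0,0,0,0],[0,0,0,0]]' 255 40; python3 -c "from h import *;st()"
```

```text
time_s: 4.3
tool_pos: [0.5172, 0.195, 0.0023]
orientation: [3.111, 0.44, 0.0]
force: [-1.0, 0.7, 0.7]
opening: 0.0521
time_s: 5.1
tool_pos: [0.5174, 0.1952, 0.0026]
orientation: [-3.11, -0.44, -0.001]
force: [0.3, -0.1, 4.4]
opening: 0.0274
t 5.1 tcp [517.4 195.2   2.6] xax deg 16.11 z [ 0.001  0.    -1.   ] F [ 0.3 -0.1  4.4] T [-0.04 -0.04 -0.01] op 27.4 q7 -0.48
```

```bash
python3 -m inch '[[0,0,5,0],[0,0,10,0],[0,0,20,0],[0,0,30,0],[0,0,30,0],[0,0,0,0],[0,0,0,0],[0,0,0,0]]' 255 40; python3 - <<'E'
from h import *
st()
f=bot.grab_frame("side");x0,y0,x1,y1=190,190,300,300;cv2.imwrite("pics/side2.png",cv2.resize(f["frame"][y0:y1,x0:x1,::-1],None,fx=5,fy=5,interpolation=cv2.INTER_CUBIC))
E
```

```text
time_s: 5.9
tool_pos: [0.5163, 0.1942, 0.0963]
orientation: [3.11, 0.44, -0.004]
force: [0.7, 0.1, -0.1]
opening: 0.0274
t 5.9 tcp [516.3 194.2  96.3] xax deg 16.1 z [-0.002 -0.001 -1.   ] F [ 0.7  0.1 -0.1] T [-0.06  0.02  0.04] op 27.4 q7 -0.41
```

View pics/side2.png

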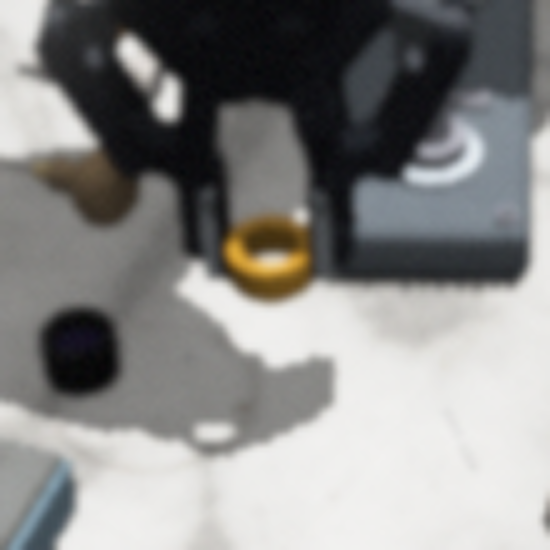

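```bash
cat >> h.py <<'E'
def ringS(f,b,z):
    h=cv2.cvtColor(f["frame"],cv2.COLOR_RGB2HSV)
    m=((h[...,1]>120)&(h[...,2]>90)&(h[...,0]<35)).astype(np.uint8); m=mask_c(None,m,b)
    c=max(cv2.findContours(m,0,2)[0],key=cv2.contourArea);e=cv2.fitEllipse(cv2.convexHull(c));print(e,cv2.boundingRect(c));return onz(f,e[0],z)
E
python3 - <<'E'
from h import *
import pickle;T,S=pickle.load(open("f0.pkl","rb"))
print(ringS(S,(225,265,265,300),.007))
f=bot.grab_frame("side");s=st();z=s["tool_pos"][2]
print(ringS(f,(225,225,265,255),.007+z-.0026))
E
```

```text
((244.76329040527344, 281.7395935058594), (14.84208869934082, 15.621981620788574), 81.55998992919922) (237, 275, 16, 15)
[0.5191315  0.19770219 0.007     ]
t 6.0 tcp [516.1 194.3  95.9] xax deg 16.11 z [-0.003 -0.001 -1.   ] F [-0.8 -0.5 -1.5] T [ 0.03  0.02 -0.  ] op 27.3 q7 -0.41
((243.36019897460938, 241.16615295410156), (15.361051559448242, 17.683305740356445), 103.25691223144531) (235, 234, 17, 16)
[0.5167268  0.19655412 0.10033155]
```

```bash
python3 -m inch '[[0,-15,5,0],[-1,-35,0,0],[-2,-40,0,0],[-2,-35,0,0],[-1,-20,0,0],[0,-5,0,0],[0,0,0,0],[0,0,0,0]]' 255 40; python3 - <<'E'
from h import *
s=st()
f=bot.grab_frame("side");x0,y0,x1,y1=220,130,330,240;cv2.imwrite("pics/side3.png",cv2.resize(f["frame"][y0:y1,x0:x1,::-1],None,fx=5,fy=5,interpolation=cv2.INTER_CUBIC))
print(ringS(f,(250,160,300,215),.007+s["tool_pos"][2]-.0026))
E
```

```text
time_s: 6.8
tool_pos: [0.511, 0.0471, 0.1022]
orientation: [-3.108, -0.444, -0.0]
force: [-0.2, -0.4, -0.5]
opening: 0.0276
t 6.8 tcp [511.   47.1 102.2] xax deg 16.24 z [-0.     0.002 -1.   ] F [-0.2 -0.4 -0.5] T [-0.   -0.02  0.03] op 27.6 q7 -0.11
((274.9873352050781, 188.0550079345703), (12.319927215576172, 16.05042839050293), 119.38516998291016) (267, 184, 16, 12)
[0.51217398 0.04728824 0.10657351]
```

View pics/side3.png

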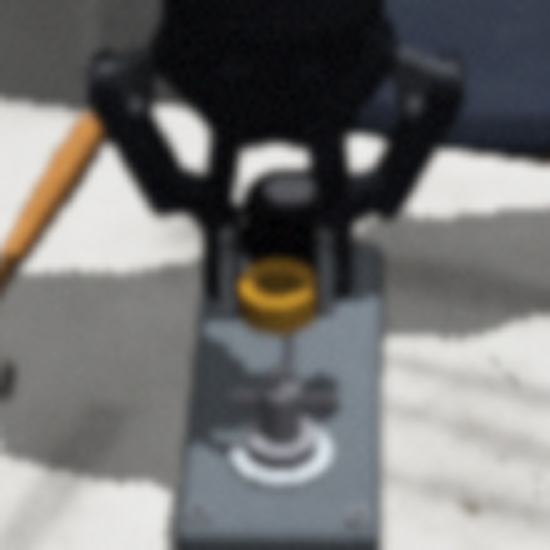

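```bash
python3 - <<'E'
from h import *
f=bot.grab_frame("side")
for P in([.5103,.0447,.072],[.5095,.0447,.072],[.5103,.0447,.042],[.5103,.0447,.03],[.511,.0471,.1066]):print(P,proj(f,P).round(2))
v=cv2.cvtColor(f["frame"],cv2.COLOR_RGB2GRAY)
for b,t,fn in(((262,207,292,230),165,'w'),):
    m=mask_c(None,(v>t).astype(np.uint8),b);c=max(cv2.findContours(m,0,1)[0],key=cv2.contourArea);print(cv2.fitEllipse(cv2.convexHull(c)))
print(v[204:224,266:288])
E
```

```text
[0.5103, 0.0447, 0.072] [276.61 202.5 ]
[0.5095, 0.0447, 0.072] [277.01 202.58]
[0.5103, 0.0447, 0.042] [276.79 215.01]
[0.5103, 0.0447, 0.03] [276.86 219.88]
[0.511, 0.0471, 0.1066] [275.62 188.1 ]
((276.6671142578125, 220.7320556640625), (10.849605560302734, 19.933862686157227), 84.07654571533203)
[[ 64  68  77  90  98 102 109 102  98  92  91  92 101 115 122 123 118 110
  109 116 123 129]
 [ 64  65  69  73  75  81  86  86  82  81  85  89  98 107 112 105  97  87
   86  93 105 119]
 [ 64  65  65  66  68  69  71  73  71  81  95 104 108 107  98  85  77  71
   72  75  87 104]
 [ 69  73  73  72  73  70  68  68  75  89 108 118 120 113  93  74  70  69
   69  70  82 102]
 [ 74  78  80  80  79  74  68  70  86 101 114 120 116 107  92  81  76  78
   78  80  87 105]
 [ 72  78  78  78  75  69  61  64  86 102 111 110 102  94  86  81  78  80
   81  82  89 104]
 [ 66  67  69  70  66  63  55  58  74  87  94  91  85  80  74  73  74  73
   74  75  81  97]
 [ 60  60  60  61  59  56  51  52  60  68  75  77  76  72  69  65  64  63
   65  66  74  93]
 [ 61  62  61  61  60  56  52  50  56  65  68  72  75  
[... 361 characters left out ...]
8  74  78 103 141 169 176 179
  175 158 142 132]
 [117 121 118 124 136 138 120  93  77  73  75  81  94 118 151 170 178 190
  196 181 153 135]
 [116 123 123 127 145 157 150 131 111 102 104 110 123 142 160 166 166 188
  208 201 170 140]
 [127 143 139 123 128 147 155 151 144 140 140 143 148 153 154 145 149 183
  213 212 180 145]
 [150 180 173 136 108 115 130 140 145 149 151 150 145 138 126 118 142 187
  217 213 180 146]
 [163 198 200 166 120  96  95 106 117 121 124 124 118 108 105 121 162 202
  220 207 172 143]
 [155 194 209 197 166 128 104  93  91  92  94  94  98 109 130 161 194 216
  215 191 157 136]
 [133 167 201 211 201 178 157 137 126 124 123 126 133 155 181 200 213 213
  197 166 140 131]]
```

```bash
python3 -m inch '[[-1,-1,-4,0],[0,-1,-4,0],[0,0,-4,0],[0,0,-4,0],[0,0,0,0],[0,0,0,0],[0,0,0,0],[0,0,0,0]]' 255 40; python3 -c "from h import *;st()"
```

```text
time_s: 7.7
tool_pos: [0.5104, 0.043, 0.0865]
orientation: [3.111, 0.44, 0.001]
force: [0.1, 0.2, -0.1]
opening: 0.0275
t 7.7 tcp [510.4  43.   86.5] xax deg 16.1 z [ 0.001  0.    -1.   ] F [ 0.1  0.2 -0.1] T [ 0.03 -0.01 -0.02] op 27.5 q7 -0.12
```

```bash
python3 -m inch '[[-1,2,0,0],[0,0,-4,0],[0,0,-4,0],[0,0,-4,0],[0,0,-4,0],[0,0,0,0],[0,0,0,0],[0,0,0,0]]' 255 40; python3 - <<'E'
from h import *
s=st()
f=bot.grab_frame("side");x0,y0,x1,y1=220,150,330,260;cv2.imwrite("pics/side4.png",cv2.resize(f["frame"][y0:y1,x0:x1,::-1],None,fx=5,fy=5,interpolation=cv2.INTER_CUBIC))
E
```

```text
time_s: 8.5
tool_pos: [0.5093, 0.045, 0.0704]
orientation: [-3.111, -0.44, -0.001]
force: [-0.1, -0.1, -0.6]
opening: 0.0275
t 8.5 tcp [509.3  45.   70.4] xax deg 16.11 z [ 0.  0. -1.] F [-0.1 -0.1 -0.6] T [ 0.02 -0.02 -0.01] op 27.5 q7 -0.14
```

View pics/side4.png

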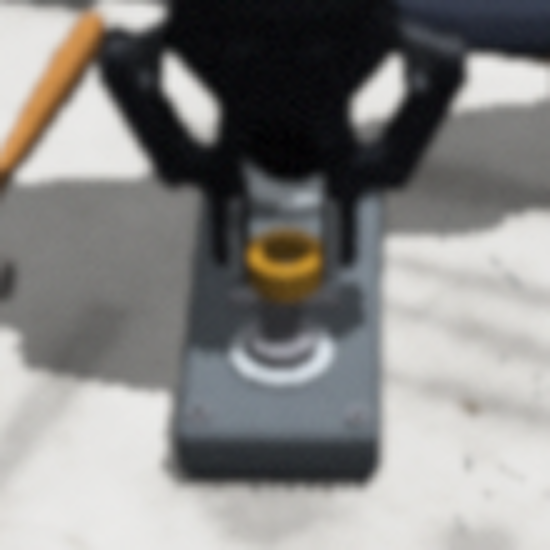

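```bash
python3 -m inch '[[0,0,-2,0],[0,0,-2,0],[0,0,-2,0],[0,0,-2,0],[0,0,0,0],[0,0,0,0],[0,0,0,0],[0,0,0,0]]' 255 40; python3 -c "from h import *;st()"
```

```text
time_s: 9.35
tool_pos: [0.5098, 0.0451, 0.0623]
orientation: [-3.11, -0.44, -0.002]
force: [3.6, 2.3, -3.4]
opening: 0.0276
t 9.35 tcp [509.8  45.1  62.3] xax deg 16.11 z [ 0.001  0.    -1.   ] F [ 3.6  2.3 -3.4] T [ 0.19 -0.76  0.01] op 27.6 q7 -0.15
```

```bash
python3 -m inch '[[0.8,0.5,0,0],[0,0,-1,0],[0,0,-1,0],[0,0,-1,0],[0,0,0,0],[0,0,0,0]
,[0,0,0,0],[0,0,0,0]]' 255 40; python3 -c "from h import *;st()"
```

```text
time_s: 10.15
tool_pos: [0.5098, 0.0455, 0.0592]
orientation: [-3.111, -0.44, 0.0]
force: [1.6, 1.0, -1.2]
opening: 0.0277
t 10.15 tcp [509.8  45.5  59.2] xax deg 16.11 z [-0. -0. -1.] F [ 1.6  1.  -1.2] T [ 0.13 -0.24  0.  ] op 27.7 q7 -0.15
```

```bash
python3 -m inch '[[0.6,0.4,-1,0],[0,0,-2,0],[0,0,-2,0],[0,0,-2,0],[0,0,-2,0],[0,0,-2,0],[0,0,0,0],[0,0,0,0]]' 255 40; python3 -c "from h import *;st()"
```

```text
time_s: 10.95
tool_pos: [0.5106, 0.0459, 0.0483]
orientation: [-3.111, -0.44, 0.0]
force: [-0.3, -0.8, -0.9]
opening: 0.0276
t 10.95 tcp [510.6  45.9  48.3] xax deg 16.11 z [-0.  0. -1.] F [-0.3 -0.8 -0.9] T [-0.    0.    0.02] op 27.6 q7 -0.16
```

```bash
python3 -m inch '[[0,0,-1,0],[0,0,-1,0],[0,0,-0.5,0],[0,0,-0.5,0],[0,0,-0.5,0],[0,0,-0.5,0],[0,0,0,0],[0,0,0,0]]' 255 40; python3 -c "from h import *;st()"
```

```text
time_s: 11.75
tool_pos: [0.5106, 0.0459, 0.0446]
orientation: [3.11, 0.44, 0.0]
force: [-1.9, -0.3, 3.4]
opening: 0.0277
t 11.75 tcp [510.6  45.9  44.6] xax deg 16.1 z [ 0. -0. -1.] F [-1.9 -0.3  3.4] T [0.01 0.23 0.03] op 27.7 q7 -0.16
```

```bash
python3 -m inch '[[0,0,0,0],[0,0,0,0],[0,0,0,0],[0,0,0,0],[0,0,0,0],[0,0,0,0],[0,0,0,0],[0,0,0,0]]' 100 40; python3 -m inch '[[0,0,5,0],[0,0,15,0],[0,0,25,0],[0,0,30,0],[0,0,30,0],[0,0,10,0],[0,0,0,0],[0,0,0,0]]' 60 40; python3 - <<'E'
from h import *
s=st()
f=bot.grab_frame("side");x0,y0,x1,y1=220,130,330,240;cv2.imwrite("pics/side5.png",cv2.resize(f["frame"][y0:y1,x0:x1,::-1],None,fx=5,fy=5,interpolation=cv2.INTER_CUBIC))
print(ringS(f,(250,190,300,225),.049),proj(f,[.5105,.045,.049]))
E
```

```text
time_s: 12.55
tool_pos: [0.5106, 0.0459, 0.0443]
orientation: [-3.111, -0.44, -0.0]
force: [-0.9, 0.5, 0.3]
opening: 0.0522
time_s: 13.35
tool_pos: [0.5098, 0.0455, 0.1583]
orientation: [3.11, 0.44, -0.003]
force: [0.1, 0.1, -0.3]
opening: 0.065
t 13.35 tcp [509.8  45.5 158.3] xax deg 16.1 z [-0.002 -0.    -1.   ] F [ 0.1  0.1 -0.3] T [-0.01  0.   -0.02] op 65.0 q7 -0.07
((276.1564025878906, 212.23428344726562), (13.69388198852539, 14.54403018951416), 126.49818420410156) (269, 208, 15, 12)
[0.51128448 0.04532814 0.049     ] [276.59850756 212.20880755]
```

View pics/side5.png

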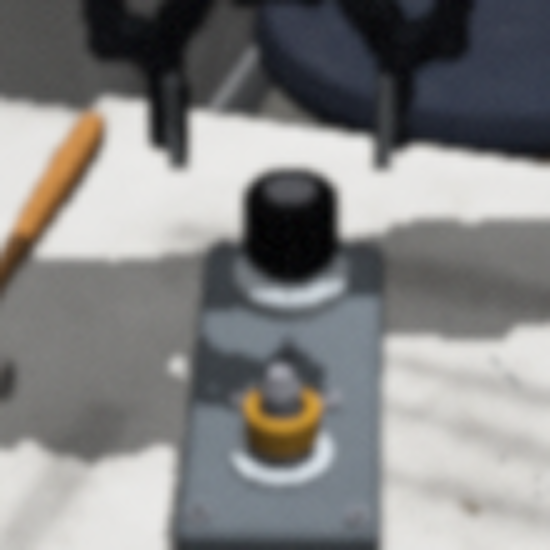

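```bash
python3 -m inch '[[3,-10,0,0],[8,-28,0,0],[9,-30,0,0],[8,-28,0,0],[4,-12,0,0],[0,-2,-10,0],[0,0,-20,0],[0,0,-20,0]]' 60 40;python3 -m inch '[[0,0,0,0],[0,0,0,0],[0,0,0,0],[0,0,0,0],[0,0,0,0],[0,0,0,0],[0,0,0,0],[0,0,0,0]]' 60 40; python3 - <<'E'
from h import *
s=st()
f=bot.grab_frame("side");x0,y0,x1,y1=220,100,330,210;cv2.imwrite("pics/side6.png",cv2.resize(f["frame"][y0:y1,x0:x1,::-1],None,fx=5,fy=5,interpolation=cv2.INTER_CUBIC))
E
```

```text
time_s: 14.2
tool_pos: [0.542, -0.0619, 0.1081]
orientation: [-3.108, -0.444, 0.001]
force: [0.6, 0.1, -0.0]
opening: 0.0652
time_s: 15.0
tool_pos: [0.5426, -0.0642, 0.1094]
orientation: [3.111, 0.44, 0.0]
force: [0.4, 0.7, -0.7]
opening: 0.0652
t 15.0 tcp [542.6 -64.2 109.4] xax deg 16.1 z [ 0. -0. -1.] F [ 0.4  0.7 -0.7] T [ 0.   -0.01  0.03] op 65.2 q7 0.1
```

View pics/side6.png

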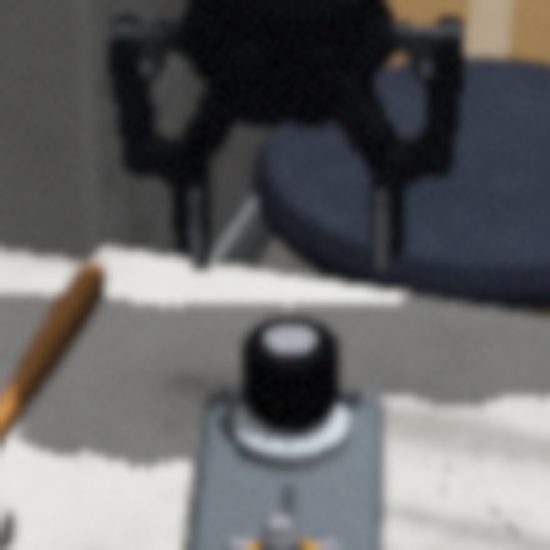

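```bash
python3 -m inch '[[0,-0.7,-15,0],[0,0,-20,0],[0,0,-15,0],[0,0,-8,0],[0,0,-5,0],[0,0,0,0],[0,0,0,0],[0,0,0,0]]' 60 40;python3 -c "from h import *;st()"
```

```text
time_s: 15.85
tool_pos: [0.5433, -0.0648, 0.0471]
orientation: [3.11, 0.44, 0.003]
force: [0.0, 1.1, 0.1]
opening: 0.065
t 15.85 tcp [543.3 -64.8  47.1] xax deg 16.1 z [ 0.002 -0.    -1.   ] F [0.  1.1 0.1] T [ 0.    0.   -0.07] op 65.0 q7 0.06
```

```bash
python3 -m inch '[[0,0,0,0],[0,0,0,0],[0,0,0,0],[0,0,0,0],[0,0,0,0],[0,0,0,0],[0,0,0,0],[0,0,0,0]]' 255 60;python3 -c "from h import *;st()"
```

```text
time_s: 16.65
tool_pos: [0.5433, -0.065, 0.0471]
orientation: [3.11, 0.439, 0.002]
force: [-0.2, -0.2, 5.7]
opening: 0.0391
t 16.65 tcp [543.3 -65.   47.1] xax deg 16.06 z [ 0.001 -0.    -1.   ] F [-0.2 -0.2  5.7] T [ 0.03  0.19 -0.26] op 39.1 q7 0.06
```

```bash
python3 -m inch '[[0,0,0,0.02],[0,0,0,0.02],[0,0,0,0.02],[0,0,0,0.02],[0,0,0,0],[0,0,0,0],[0,0,0,0],[0,0,0,0]]' ;python3 -c "from h import *;st()"
```

```text
time_s: 17.45
tool_pos: [0.5433, -0.0647, 0.0471]
orientation: [3.09, 0.565, 0.002]
force: [-0.2, -0.1, 4.4]
opening: 0.0389
t 17.45 tcp [543.3 -64.7  47.1] xax deg 20.73 z [ 0.002 -0.    -1.   ] F [-0.2 -0.1  4.4] T [ 0.02  0.13 -0.  ] op 38.9 q7 0.13
```

```bash
python3 -m inch '[[0,0,0,0.02],[0,0,0,0.02],[0,0,0,0.02],[0,0,0,0.02],[0,0,0,0],[0,0,0,0],[0,0,0,0],[0,0,0,0]]' ;python3 -c "from h import *;st()"
```

```text
time_s: 18.25
tool_pos: [0.5433, -0.0646, 0.0471]
orientation: [3.064, 0.689, 0.002]
force: [-1.7, -0.5, 5.4]
opening: 0.0387
t 18.25 tcp [543.3 -64.6  47.1] xax deg 25.34 z [ 0.002 -0.    -1.   ] F [-1.7 -0.5  5.4] T [-0.05  0.12  0.17] op 38.7 q7 0.2
```

```bash
python3 -m inch '[[0,0,0,0.02],[0,0,0,0.02],[0,0,0,0.02],[0,0,0,0.02],[0,0,0,0],[0,0,0,0],[0,0,0,0],[0,0,0,0]]' ;python3 -c "from h import *;st()";python3 -m inch '[[0,0,0,0.02],[0,0,0,0.02],[0,0,0,0.02],[0,0,0,0.02],[0,0,0,0],[0,0,0,0],[0,0,0,0],[0,0,0,0]]' ;python3 -c "from h import *;st()"
```

```text
time_s: 19.05
tool_pos: [0.5435, -0.0645, 0.0471]
orientation: [3.034, 0.812, 0.003]
force: [1.5, -0.8, 3.9]
opening: 0.0384
t 19.05 tcp [543.5 -64.5  47.1] xax deg 29.95 z [ 0.002 -0.    -1.   ] F [ 1.5 -0.8  3.9] T [-0.03  0.07  0.14] op 38.4 q7 0.27
time_s: 19.85
tool_pos: [0.5436, -0.0645, 0.0471]
orientation: [2.999, 0.932, 0.003]
force: [-0.2, 0.2, 5.0]
opening: 0.0385
t 19.85 tcp [543.6 -64.5  47.1] xax deg 34.54 z [ 0.002 -0.    -1.   ] F [-0.2  0.2  5. ] T [-0.01  0.01  0.23] op 38.5 q7 0.34
```

```bash
sed -i 's/,"q7",round(s\["joints"\]\[6\],2)/,"q7",round(s["joints"][6],3),"e7",round(s["effort"][6],3)/' h.py; python3 -c "from h import *;st()"; python3 -m inch '[[0,0,0,0.02],[0,0,0,0.02],[0,0,0,0.02],[0,0,0,0.02],[0,0,0,0],[0,0,0,0],[0,0,0,0],[0,0,0,0]]' ;python3 -c "from h import *;st()"
```

```text
t 19.85 tcp [543.6 -64.5  47.1] xax deg 34.54 z [ 0.002 -0.    -1.   ] F [-0.2  0.2  5. ] T [-0.01  0.01  0.23] op 38.5 q7 0.339 e7 -0.166
time_s: 20.65
tool_pos: [0.5437, -0.0646, 0.0471]
orientation: [2.961, 1.049, 0.004]
force: [1.3, 0.6, 5.8]
opening: 0.0386
t 20.65 tcp [543.7 -64.6  47.1] xax deg 39.03 z [ 0.003  0.    -1.   ] F [1.3 0.6 5.8] T [ 0.09  0.   -0.21] op 38.6 q7 0.407 e7 0.17
```

```bash
python3 -m inch '[[0,0,0,0.02],[0,0,0,0.02],[0,0,0,0.02],[0,0,0,0],[0,0,0,0],[0,0,0,0],[0,0,0,0],[0,0,0,0]]' ;python3 -c "from h import *;st()"
```

```text
time_s: 21.45
tool_pos: [0.5439, -0.0647, 0.0471]
orientation: [2.929, 1.136, 0.004]
force: [0.9, -0.0, 5.5]
opening: 0.0387
t 21.45 tcp [543.9 -64.7  47.1] xax deg 42.39 z [ 0.003  0.001 -1.   ] F [ 0.9 -0.   5.5] T [ 0.15 -0.13 -0.46] op 38.7 q7 0.459 e7 0.411
```

```bash
python3 -m inch '[[0,0,0,0.01],[0,0,0,0.01],[0,0,0,0.01],[0,0,0,0],[0,0,0,0],[0,0,0,0],[0,0,0,0],[0,0,0,0]]' ;python3 -c "from h import *;st()"
```

```text
time_s: 22.25
tool_pos: [0.5438, -0.0645, 0.0471]
orientation: [2.91, 1.182, 0.004]
force: [0.6, -0.1, 4.8]
opening: 0.0385
t 22.25 tcp [543.8 -64.5  47.1] xax deg 44.2 z [ 0.003  0.    -1.   ] F [ 0.6 -0.1  4.8] T [ 0.14 -0.12 -0.16] op 38.5 q7 0.486 e7 0.144
```

```bash
python3 -m inch '[[0,0,0,0.02],[0,0,0,0.02],[0,0,0,0.02],[0,0,0,0],[0,0,0,0],[0,0,0,0],[0,0,0,0],[0,0,0,0]]' ;python3 -c "from h import *;st()"
```

```text
time_s: 23.05
tool_pos: [0.5438, -0.0644, 0.0471]
orientation: [2.873, 1.269, 0.004]
force: [1.8, 0.2, 5.1]
opening: 0.0386
t 23.05 tcp [543.8 -64.4  47.1] xax deg 47.66 z [ 0.003  0.001 -1.   ] F [1.8 0.2 5.1] T [ 0.09 -0.11 -0.02] op 38.6 q7 0.538 e7 0.059
```

```bash
python3 -m inch '[[0,0,0,0.02],[0,0,0,0.02],[0,0,0,0.02],[0,0,0,0],[0,0,0,0],[0,0,0,0],[0,0,0,0],[0,0,0,0]]' ;python3 -c "from h import *;st()"
```

```text
time_s: 23.85
tool_pos: [0.544, -0.0642, 0.0471]
orientation: [2.833, 1.356, 0.005]
force: [1.3, 0.4, 5.2]
opening: 0.0389
t 23.85 tcp [544.  -64.2  47.1] xax deg 51.17 z [ 0.003  0.    -1.   ] F [1.3 0.4 5.2] T [ 0.1  -0.23  0.07] op 38.9 q7 0.59 e7 -0.097
```

```bash
python3 -m inch '[[0,0,0,0.02],[0,0,0,0.02],[0,0,0,0.03],[0,0,0,0.03],[0,0,0,0],[0,0,0,0],[0,0,0,0],[0,0,0,0]]' ;python3 -c "from h import *;st()"
```

```text
time_s: 24.65
tool_pos: [0.5439, -0.0641, 0.0471]
orientation: [2.761, 1.497, 0.005]
force: [1.5, 0.3, 4.5]
opening: 0.0386
t 24.65 tcp [543.9 -64.1  47.1] xax deg 56.93 z [ 0.003  0.001 -1.   ] F [1.5 0.3 4.5] T [ 0.18 -0.17  0.19] op 38.6 q7 0.677 e7 -0.19
```

```bash
python3 -m inch '[[0,0,0,0.02],[0,0,0,0.02],[0,0,0,0.02],[0,0,0,0.02],[0,0,0,0],[0,0,0,0],[0,0,0,0],[0,0,0,0]]' ;python3 -c "from h import *;st()"
```

```text
time_s: 25.45
tool_pos: [0.544, -0.0641, 0.0471]
orientation: [2.7, 1.604, 0.005]
force: [1.7, 1.9, 5.6]
opening: 0.0387
t 25.45 tcp [544.  -64.1  47.1] xax deg 61.43 z [ 0.003  0.001 -1.   ] F [1.7 1.9 5.6] T [ 0.26 -0.24 -0.11] op 38.7 q7 0.745 e7 0.094
```

```bash
python3 -m inch '[[0,0,0,0.02],[0,0,0,0.02],[0,0,0,0.01],[0,0,0,0],[0,0,0,0],[0,0,0,0],[0,0,0,0],[0,0,0,0]]' ;python3 -c "from h import *;st()"
```

```text
time_s: 26.25
tool_pos: [0.5441, -0.064, 0.0471]
orientation: [2.659, 1.671, 0.006]
force: [1.1, 1.6, 5.2]
opening: 0.0381
t 26.25 tcp [544.1 -64.   47.1] xax deg 64.29 z [ 0.003  0.001 -1.   ] F [1.1 1.6 5.2] T [ 0.27 -0.34 -0.17] op 38.1 q7 0.788 e7 0.19
```

```bash
python3 -m inch '[[0,0,0,0.01],[0,0,0,0.01],[0,0,0,0.01],[0,0,0,0],[0,0,0,0],[0,0,0,0],[0,0,0,0],[0,0,0,0]]' ;python3 -c "from h import *;st()"
```

```text
time_s: 27.05
tool_pos: [0.5437, -0.0638, 0.0471]
orientation: [-2.637, -1.707, -0.005]
force: [0.7, 1.2, 6.7]
opening: 0.0388
t 27.05 tcp [543.7 -63.8  47.1] xax deg 65.84 z [ 0.002  0.002 -1.   ] F [0.7 1.2 6.7] T [ 0.42 -0.24 -0.83] op 38.8 q7 0.812 e7 0.829
```

```bash
python3 - <<'E'
from h import *
for i in range(3):
    f=bot.grab_frame("side");st()
x0,y0,x1,y1=220,100,330,230;cv2.imwrite("pics/side7.png",cv2.resize(f["frame"][y0:y1,x0:x1,::-1],None,fx=4.5,fy=4.5,interpolation=cv2.INTER_CUBIC))
E
```

```text
t 27.1 tcp [543.7 -63.8  47.1] xax deg 65.84 z [ 0.002  0.002 -1.   ] F [0.6 1.3 6. ] T [ 0.46 -0.16 -0.79] op 38.8 q7 0.812 e7 0.829
t 27.15 tcp [543.7 -63.8  47.1] xax deg 65.84 z [ 0.002  0.002 -1.   ] F [0.7 2.3 6.9] T [ 0.46 -0.14 -0.81] op 38.4 q7 0.812 e7 0.83
t 27.2 tcp [543.7 -63.8  47.1] xax deg 65.84 z [ 0.002  0.002 -1.   ] F [1.4 2.2 4.9] T [ 0.46 -0.2  -0.78] op 38.2 q7 0.812 e7 0.829
```

View pics/side7.png

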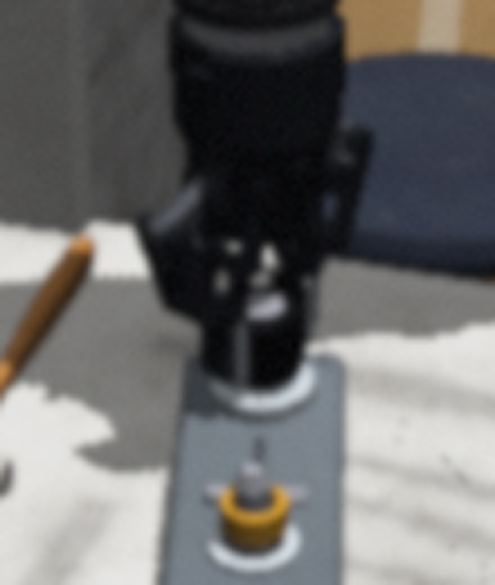

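```bash
python3 -m inch '[[0,0,0,-0.02],[0,0,0,-0.02],[0,0,0,-0.02],[0,0,0,0],[0,0,0,0],[0,0,0,0],[0,0,0,0],[0,0,0,0]]' ;python3 -c "from h import *;st()"
```

```text
time_s: 28.0
tool_pos: [0.5436, -0.0638, 0.0471]
orientation: [2.683, 1.633, 0.004]
force: [1.8, 1.7, 7.4]
opening: 0.0385
t 28.0 tcp [543.6 -63.8  47.1] xax deg 62.67 z [ 0.002  0.001 -1.   ] F [1.8 1.7 7.4] T [ 0.3  -0.19  0.17] op 38.5 q7 0.763 e7 -0.142
```

```bash
python3 -m inch '[[0,0,0,0],[0,0,0,0],[0,0,0,0],[0,0,0,0],[0,0,0,0],[0,0,0,0.01],[0,0,0,0],[0,0,0,0]]' 255 100;python3 -c "from h import *;st()"
```

```text
time_s: 28.8
tool_pos: [0.5437, -0.0638, 0.0473]
orientation: [2.675, 1.646, 0.004]
force: [0.6, 1.5, 8.0]
opening: 0.0377
t 28.8 tcp [543.7 -63.8  47.3] xax deg 63.22 z [ 0.002  0.001 -1.   ] F [0.6 1.5 8. ] T [ 0.35 -0.07  0.14] op 37.7 q7 0.772 e7 -0.106
```

```bash
python3 -m inch '[[0,0,0,0.01],[0,0,0,0.01],[0,0,0,0],[0,0,0,0],[0,0,0,0],[0,0,0,0],[0,0,0,0],[0,0,0,0]]' 255 100;python3 -c "from h import *;st()"
```

```text
time_s: 29.6
tool_pos: [0.5437, -0.0638, 0.0473]
orientation: [2.659, 1.672, 0.004]
force: [1.2, 1.1, 7.2]
opening: 0.0377
t 29.6 tcp [543.7 -63.8  47.3] xax deg 64.34 z [ 0.002  0.001 -1.   ] F [1.2 1.1 7.2] T [ 0.38 -0.09 -0.02] op 37.7 q7 0.789 e7 -0.007
```

```bash
python3 -m inch '[[0,0,0,0.01],[0,0,0,0.01],[0,0,0,0.01],[0,0,0,0],[0,0,0,0],[0,0,0,0],[0,0,0,0],[0,0,0,0]]' 255 100;python3 -c "from h import *;st()"
```

```text
time_s: 30.4
tool_pos: [0.5437, -0.0638, 0.0473]
orientation: [-2.637, -1.706, -0.005]
force: [-0.1, 1.7, 7.3]
opening: 0.0379
t 30.4 tcp [543.7 -63.8  47.3] xax deg 65.81 z [ 0.002  0.002 -1.   ] F [-0.1  1.7  7.3] T [ 0.45 -0.09 -0.94] op 37.9 q7 0.812 e7 0.918
```

```bash
python3 -m inch '[[0,0,0,0.01],[0,0,0,0.01],[0,0,0,0.01],[0,0,0,0],[0,0,0,0],[0,0,0,0],[0,0,0,0],[0,0,0,0]]' 255 100;python3 -c "from h import *;st()"
```

```text
time_s: 31.2
tool_pos: [0.5431, -0.0635, 0.0473]
orientation: [-2.609, -1.749, -0.003]
force: [-1.2, 2.7, 8.0]
opening: 0.0378
t 31.2 tcp [543.1 -63.5  47.3] xax deg 67.66 z [ 0.001  0.002 -1.   ] F [-1.2  2.7  8. ] T [ 0.46  0.14 -0.5 ] op 37.8 q7 0.839 e7 0.488
```

```bash
python3 -m inch '[[0,0,0,-0.01],[0,0,0,-0.01],[0,0,0,0],[0,0,0,0],[0,0,0,0],[0,0,0,0],[0,0,0,0],[0,0,0,0]]' 255 100;python3 -c "from h import *
s=st();print(s['joints'].round(4),s['effort'].round(2))"
```

```text
time_s: 32.0
tool_pos: [0.5431, -0.0634, 0.0473]
orientation: [-2.625, -1.726, -0.003]
force: [-0.6, 2.7, 8.8]
opening: 0.0378
t 32.0 tcp [543.1 -63.4  47.3] xax deg 66.66 z [ 0.001  0.001 -1.   ] F [-0.6  2.7  8.8] T [0.39 0.16 0.07] op 37.8 q7 0.823 e7 -0.047
[ 0.6581  0.6203 -0.8073  1.7367  0.5177  1.0097  0.8233] [  0.97 -35.77  -7.46 -15.53   0.57   0.    -0.05]
```

```bash
python3 -m inch '[[0,0,0,-0.02],[0,0,0,-0.02],[0,0,0,-0.02],[0,0,0,-0.02],[0,0,0,-0.02],[0,0,0,0],[0,0,0,0],[0,0,0,0]]' 255 100;python3 -c "from h import *;st()"
```

```text
time_s: 32.8
tool_pos: [0.543, -0.0633, 0.0472]
orientation: [2.706, 1.596, 0.002]
force: [-1.1, 1.7, 9.2]
opening: 0.0379
t 32.8 tcp [543.  -63.3  47.2] xax deg 61.05 z [ 0.001  0.001 -1.   ] F [-1.1  1.7  9.2] T [0.32 0.2  0.43] op 37.9 q7 0.738 e7 -0.405
```

```bash
python3 -m inch '[[0,0,0,-0.02],[0,0,0,-0.02],[0,0,0,-0.02],[0,0,0,-0.02],[0,0,0,-0.02],[0,0,0,0],[0,0,0,0],[0,0,0,0]]' 255 100;python3 -c "from h import *;st()"
```

```text
time_s: 33.6
tool_pos: [0.5431, -0.0635, 0.0473]
orientation: [-2.784, -1.456, -0.002]
force: [-0.8, 1.7, 8.6]
opening: 0.0381
t 33.6 tcp [543.1 -63.5  47.3] xax deg 55.22 z [ 0.001  0.001 -1.   ] F [-0.8  1.7  8.6] T [0.45 0.18 0.04] op 38.1 q7 0.651 e7 -0.102
```

```bash
python3 -m inch '[[0,0,0,-0.02],[0,0,0,-0.02],[0,0,0,-0.02],[0,0,0,-0.02],[0,0,0,-0.02],[0,0,0,0],[0,0,0,0],[0,0,0,0]]' 255 100;python3 -c "from h import *;st()"
```

```text
time_s: 34.4
tool_pos: [0.5431, -0.0636, 0.0473]
orientation: [-2.853, -1.313, -0.002]
force: [-0.3, 1.5, 8.7]
opening: 0.0381
t 34.4 tcp [543.1 -63.6  47.3] xax deg 49.43 z [ 0.001  0.001 -1.   ] F [-0.3  1.5  8.7] T [ 0.48  0.08 -0.01] op 38.1 q7 0.564 e7 0.059
```

```bash
python3 -m inch '[[0,0,0,-0.02],[0,0,0,-0.02],[0,0,0,-0.02],[0,0,0,-0.02],[0,0,0,-0.02],[0,0,0,0],[0,0,0,0],[0,0,0,0]]' 255 100;python3 -c "from h import *;st()"
```

```text
time_s: 35.2
tool_pos: [0.543, -0.0637, 0.0472]
orientation: [-2.915, -1.169, -0.002]
force: [-0.3, 0.8, 8.5]
opening: 0.0378
t 35.2 tcp [543.  -63.7  47.2] xax deg 43.69 z [ 0.001  0.001 -1.   ] F [-0.3  0.8  8.5] T [ 0.44  0.18 -0.12] op 37.8 q7 0.477 e7 0.093
```

```bash
python3 -m inch '[[0,0,0,-0.02],[0,0,0,-0.02],[0,0,0,-0.02],[0,0,0,-0.02],[0,0,0,-0.02],[0,0,0,0],[0,0,0,0],[0,0,0,0]]' 255 100;python3 -c "from h import *;st()"
```

```text
time_s: 36.0
tool_pos: [0.5429, -0.0634, 0.0473]
orientation: [-2.969, -1.025, -0.002]
force: [-0.7, 1.9, 9.5]
opening: 0.038
t 36.0 tcp [542.9 -63.4  47.3] xax deg 38.1 z [ 0.001  0.001 -1.   ] F [-0.7  1.9  9.5] T [0.42 0.19 0.35] op 38.0 q7 0.392 e7 -0.36
```

```bash
python3 -m inch '[[0,0,0,-0.02],[0,0,0,-0.02],[0,0,0,-0.02],[0,0,0,-0.02],[0,0,0,-0.02],[0,0,0,0],[0,0,0,0],[0,0,0,0]]' 255 100;python3 -c "from h import *;st()"
```

```text
time_s: 36.8
tool_pos: [0.5429, -0.0636, 0.0473]
orientation: [-3.017, -0.873, -0.002]
force: [-1.0, 1.5, 8.7]
opening: 0.0378
t 36.8 tcp [542.9 -63.6  47.3] xax deg 32.28 z [ 0.001  0.001 -1.   ] F [-1.   1.5  8.7] T [0.5 0.2 0.1] op 37.8 q7 0.304 e7 -0.054
```

```bash
python3 -m inch '[[0,0,0,-0.02],[0,0,0,-0.02],[0,0,0,-0.02],[0,0,0,-0.02],[0,0,0,-0.02],[0,0,0,0],[0,0,0,0],[0,0,0,0]]' 255 100;python3 -c "from h import *;st()"
```

```text
time_s: 37.6
tool_pos: [0.543, -0.0637, 0.0473]
orientation: [-3.057, -0.72, -0.002]
force: [-0.7, 0.5, 8.4]
opening: 0.0379
t 37.6 tcp [543.  -63.7  47.3] xax deg 26.5 z [ 0.001  0.001 -1.   ] F [-0.7  0.5  8.4] T [ 0.41  0.21 -0.06] op 37.9 q7 0.217 e7 0.112
```

```bash
python3 -m inch '[[0,0,0,-0.02],[0,0,0,-0.02],[0,0,0,-0.02],[0,0,0,-0.02],[0,0,0,-0.02],[0,0,0,0],[0,0,0,0],[0,0,0,0]]' 255 100;python3 -c "from h import *;st()"
```

```text
time_s: 38.4
tool_pos: [0.5429, -0.0638, 0.0473]
orientation: [-3.089, -0.566, -0.001]
force: [-2.3, 1.3, 9.2]
opening: 0.038
t 38.4 tcp [542.9 -63.8  47.3] xax deg 20.77 z [ 0.001  0.001 -1.   ] F [-2.3  1.3  9.2] T [ 0.43  0.16 -0.06] op 38.0 q7 0.13 e7 0.075
```

```bash
python3 -m inch '[[0,0,0,-0.02],[0,0,0,-0.02],[0,0,0,-0.02],[0,0,0,-0.02],[0,0,0,-0.02],[0,0,0,0],[0,0,0,0],[0,0,0,0]]' 255 100;python3 -c "from h import *;st()"
```

```text
time_s: 39.2
tool_pos: [0.5428, -0.0636, 0.0472]
orientation: [-3.114, -0.414, -0.001]
force: [-1.6, 0.9, 8.9]
opening: 0.0378
t 39.2 tcp [542.8 -63.6  47.2] xax deg 15.15 z [ 0.001  0.001 -1.   ] F [-1.6  0.9  8.9] T [0.39 0.2  0.28] op 37.8 q7 0.044 e7 -0.287
```

```bash
python3 -m inch '[[0,0,0,-0.02],[0,0,0,-0.02],[0,0,0,-0.02],[0,0,0,-0.02],[0,0,0,-0.02],[0,0,0,0],[0,0,0,0],[0,0,0,0]]' 255 100;python3 -c "from h import *;st()"
```

```text
time_s: 40.0
tool_pos: [0.5427, -0.0638, 0.0472]
orientation: [-3.131, -0.255, -0.001]
force: [-1.4, 1.7, 8.4]
opening: 0.0379
t 40.0 tcp [542.7 -63.8  47.2] xax deg 9.31 z [ 0.     0.001 -1.   ] F [-1.4  1.7  8.4] T [ 0.5   0.2  -0.08] op 37.9 q7 -0.044 e7 0.082
```

```bash
python3 -m inch '[[0,0,0,-0.02],[0,0,0,-0.02],[0,0,0,-0.02],[0,0,0,-0.02],[0,0,0,-0.02],[0,0,0,0],[0,0,0,0],[0,0,0,0]]' 255 100;python3 -c "from h import *;st()"
```

```text
time_s: 40.8
tool_pos: [0.5428, -0.0638, 0.0472]
orientation: [-3.139, -0.097, -0.001]
force: [-1.5, 1.4, 8.4]
opening: 0.0375
t 40.8 tcp [542.8 -63.8  47.2] xax deg 3.55 z [ 0.001  0.001 -1.   ] F [-1.5  1.4  8.4] T [ 0.45  0.24 -0.22] op 37.5 q7 -0.131 e7 0.188
```

```bash
python3 -m inch '[[0,0,0,-0.02],[0,0,0,-0.02],[0,0,0,-0.02],[0,0,0,-0.02],[0,0,0,-0.02],[0,0,0,0],[0,0,0,0],[0,0,0,0]]' 255 100;python3 -c "from h import *;st()"
```

```text
time_s: 41.6
tool_pos: [0.5427, -0.0639, 0.0472]
orientation: [-3.14, 0.059, -0.0]
force: [-1.7, 1.1, 9.0]
opening: 0.0379
t 41.6 tcp [542.7 -63.9  47.2] xax deg -2.17 z [ 0.     0.001 -1.   ] F [-1.7  1.1  9. ] T [ 0.38  0.2  -0.12] op 37.9 q7 -0.218 e7 0.152
```

```bash
python3 -m inch '[[0,0,0,-0.02],[0,0,0,-0.02],[0,0,0,-0.02],[0,0,0,-0.02],[0,0,0,-0.02],[0,0,0,0],[0,0,0,0],[0,0,0,0]]' 255 100;python3 -c "from h import *;st()"
```

```text
time_s: 42.4
tool_pos: [0.5426, -0.0636, 0.0472]
orientation: [-3.134, 0.213, -0.0]
force: [-2.7, 1.9, 9.0]
opening: 0.0378
t 42.4 tcp [542.6 -63.6  47.2] xax deg -7.78 z [ 0.  0. -1.] F [-2.7  1.9  9. ] T [0.38 0.22 0.18] op 37.8 q7 -0.305 e7 -0.203
```

```bash
python3 -m inch '[[0,0,0,-0.02],[0,0,0,-0.02],[0,0,0,-0.02],[0,0,0,-0.02],[0,0,0,-0.02],[0,0,0,0],[0,0,0,0],[0,0,0,0]]' 255 100;python3 -c "from h import *;st()"
```

```text
time_s: 43.2
tool_pos: [0.5426, -0.0637, 0.0472]
orientation: [-3.119, 0.37, -0.0]
force: [-2.0, 2.5, 8.9]
opening: 0.0377
t 43.2 tcp [542.6 -63.7  47.2] xax deg -13.55 z [ 0.     0.001 -1.   ] F [-2.   2.5  8.9] T [0.35 0.28 0.15] op 37.7 q7 -0.392 e7 -0.112
```

```bash
python3 -m inch '[[0,0,0,-0.02],[0,0,0,-0.02],[0,0,0,-0.02],[0,0,0,-0.02],[0,0,0,-0.02],[0,0,0,0],[0,0,0,0],[0,0,0,0]]' 255 100;python3 -c "from h import *;st()"
```

```text
time_s: 44.0
tool_pos: [0.5426, -0.0638, 0.0472]
orientation: [-3.096, 0.528, -0.0]
force: [-2.6, 1.5, 8.1]
opening: 0.0377
t 44.0 tcp [542.6 -63.8  47.2] xax deg -19.34 z [ 0.     0.001 -1.   ] F [-2.6  1.5  8.1] T [ 0.39  0.3  -0.14] op 37.7 q7 -0.481 e7 0.148
```

```bash
python3 -m inch '[[0,0,0,-0.02],[0,0,0,-0.02],[0,0,0,-0.02],[0,0,0,-0.02],[0,0,0,-0.02],[0,0,0,0],[0,0,0,0],[0,0,0,0]]' 255 100;python3 -c "from h import *;st()"
```

```text
time_s: 44.8
tool_pos: [0.5425, -0.0639, 0.0473]
orientation: [-3.066, 0.682, 0.0]
force: [-1.9, 1.7, 9.2]
opening: 0.0377
t 44.8 tcp [542.5 -63.9  47.3] xax deg -25.08 z [-0.     0.001 -1.   ] F [-1.9  1.7  9.2] T [ 0.42  0.33 -0.18] op 37.7 q7 -0.568 e7 0.15
```

```bash
python3 -m inch '[[0,0,0,-0.02],[0,0,0,-0.02],[0,0,0,-0.02],[0,0,0,-0.02],[0,0,0,-0.02],[0,0,0,0],[0,0,0,0],[0,0,0,0]]' 255 100;python3 -c "from h import *;st()"
```

```text
time_s: 45.6
tool_pos: [0.5424, -0.0637, 0.0472]
orientation: [-3.029, 0.832, 0.0]
force: [-2.7, 1.4, 9.5]
opening: 0.0377
t 45.6 tcp [542.4 -63.7  47.2] xax deg -30.73 z [-0.     0.001 -1.   ] F [-2.7  1.4  9.5] T [0.34 0.29 0.1 ] op 37.7 q7 -0.655 e7 -0.114
```

```bash
python3 -m inch '[[0,0,0,-0.02],[0,0,0,-0.02],[0,0,0,-0.02],[0,0,0,-0.02],[0,0,0,-0.02],[0,0,0,0],[0,0,0,0],[0,0,0,0]]' 255 100;python3 -c "from h import *;st()"
```

```text
time_s: 46.4
tool_pos: [0.5424, -0.0636, 0.0472]
orientation: [-2.984, 0.982, 0.001]
force: [-2.7, 2.8, 8.8]
opening: 0.0377
t 46.4 tcp [542.4 -63.6  47.2] xax deg -36.43 z [-0.     0.001 -1.   ] F [-2.7  2.8  8.8] T [0.32 0.26 0.22] op 37.7 q7 -0.743 e7 -0.215
```

```bash
python3 -m inch '[[0,0,0,-0.02],[0,0,0,-0.02],[0,0,0,-0.02],[0,0,0,-0.02],[0,0,0,-0.02],[0,0,0,0],[0,0,0,0],[0,0,0,0]]' 255 100;python3 -c "from h import *;st()"
```

```text
time_s: 47.2
tool_pos: [0.5425, -0.0637, 0.0473]
orientation: [-2.93, 1.132, 0.001]
force: [-2.3, 1.5, 8.4]
opening: 0.0374
t 47.2 tcp [542.5 -63.7  47.3] xax deg -42.25 z [-0.     0.001 -1.   ] F [-2.3  1.5  8.4] T [ 0.4   0.31 -0.12] op 37.4 q7 -0.832 e7 0.116
```

```bash
python3 -m inch '[[0,0,0,-0.02],[0,0,0,-0.02],[0,0,0,-0.02],[0,0,0,-0.02],[0,0,0,-0.02],[0,0,0,0],[0,0,0,0],[0,0,0,0]]' 255 100;python3 -c "from h import *;st()"
```

```text
time_s: 48.0
tool_pos: [0.5424, -0.0637, 0.0472]
orientation: [-2.869, 1.278, 0.001]
force: [-1.5, 2.0, 10.4]
opening: 0.0378
t 48.0 tcp [542.4 -63.7  47.2] xax deg -48.02 z [-0.     0.001 -1.   ] F [-1.5  2.  10.4] T [ 0.44  0.25 -0.22] op 37.8 q7 -0.92 e7 0.199
```

```bash
python3 -m inch '[[0,0,0,-0.02],[0,0,0,-0.02],[0,0,0,-0.02],[0,0,0,0],[0,0,0,0],[0,0,0,0],[0,0,0,0],[0,0,0,0]]' 255 100;python3 -c "from h import *;st()"
```

```text
time_s: 48.8
tool_pos: [0.5423, -0.0637, 0.0472]
orientation: [-2.83, 1.363, 0.001]
force: [-1.6, 1.7, 10.2]
opening: 0.0377
t 48.8 tcp [542.3 -63.7  47.2] xax deg -51.44 z [-0.     0.001 -1.   ] F [-1.6  1.7 10.2] T [ 0.47  0.33 -0.18] op 37.7 q7 -0.973 e7 0.148
```

```bash
python3 -m inch '[[0,0,0,-0.01],[0,0,0,-0.01],[0,0,0,-0.01],[0,0,0,0],[0,0,0,0],[0,0,0,0],[0,0,0,0],[0,0,0,0]]' 255 100;python3 -c "from h import *;st()"
```

```text
time_s: 49.6
tool_pos: [0.5422, -0.0637, 0.0472]
orientation: [-2.81, 1.404, 0.001]
force: [-1.9, 2.1, 9.7]
opening: 0.0379
t 49.6 tcp [542.2 -63.7  47.2] xax deg -53.1 z [-0.001  0.001 -1.   ] F [-1.9  2.1  9.7] T [ 0.35  0.33 -0.02] op 37.9 q7 -0.999 e7 -0.001
```

```bash
python3 -m inch '[[0,0,0,0],[0,0,0,0],[0,0,0,0],[0,0,0,0],[0,0,0,0],[0,0,0,0],[0,0,0,0],[0,0,0,0]]' 60 20;python3 -c "from h import *;st()"; python3 -m inch '[[0,0,5,0],[0,0,15,0],[0,0,25,0],[0,0,30,0],[0,0,30,0],[0,0,30,0],[0,0,15,0],[0,0,0,0]]' 60 20;  python3 -m inch '[[-15,-20,10,0],[-25,-40,0,0],[-25,-40,0,0],[-25,-40,0,0],[-25,-40,0,0],[-10,-20,0,0],[0,0,0,0],[0,0,0,0]]' 60 20; python3 - <<'E'
from h import *
st()
for n,b in(("top",(190,150,370,280)),("side",(180,150,330,310))):
    f=bot.grab_frame(n);x0,y0,x1,y1=b;cv2.imwrite(f"pics/{n}9.png",cv2.resize(f["frame"][y0:y1,x0:x1,::-1],None,fx=3.7,fy=3.7,interpolation=cv2.INTER_CUBIC))
E
```

```text
time_s: 50.4
tool_pos: [0.5426, -0.0648, 0.0463]
orientation: [2.809, -1.407, 0.0]
force: [-0.3, 0.3, -0.4]
opening: 0.0652
t 50.4 tcp [542.6 -64.8  46.3] xax deg -53.22 z [ 0. -0. -1.] F [-0.3  0.3 -0.4] T [-0.02  0.    0.05] op 65.2 q7 -0.999 e7 0.0
time_s: 51.2
tool_pos: [0.5447, -0.0648, 0.1996]
orientation: [-2.807, 1.406, -0.01]
force: [0.4, -0.0, -0.4]
opening: 0.0649
time_s: 52.0
tool_pos: [0.4172, -0.2642, 0.2053]
orientation: [-2.807, 1.408, 0.003]
force: [0.5, 0.3, -0.5]
opening: 0.0652
t 52.0 tcp [ 417.2 -264.2  205.3] xax deg -53.27 z [-0.001  0.002 -1.   ] F [ 0.5  0.3 -0.5] T [ 0.02  0.02 -0.05] op 65.2 q7 -0.448 e7 0.011
```

View pics/top9.png

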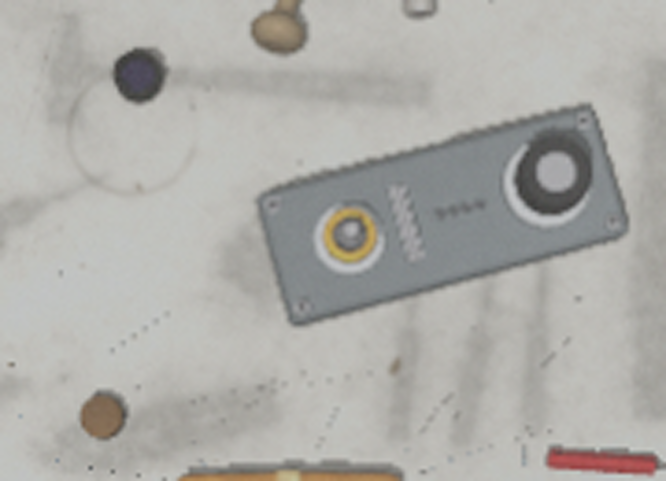

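View pics/side9.png

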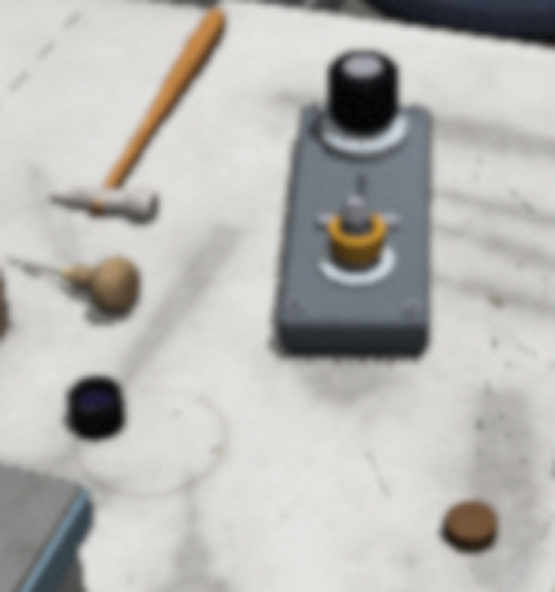

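```bash
python3 -c "from rig import bot;print(bot.finish_job())"
```

```text
the job is handed in; nothing more can be done
None
```

I seated the brass ring, took the knob to its anticlockwise stop, then turned it back five clicks and let go. I handed the job in at about 52 s. The stop is the one step I am less sure of.

- **Ring:** The tool felt 3.4 N of upward contact at 44.6 mm, which is the height expected with the ring on the shoulder. After release, the side view matched the expected position to about 1 mm. At the end, both cameras showed it flat on the arbor.
- **Stop:** The torque held at 0.83 N m. When I repeated the approach it reached 0.92 N m. A click gives at most 0.5 N m, so I took this as the stop; no reading passed 1.1 N m.
- **Clicks:** From the stop I counted five torque cycles clockwise. The clicks came at tool angles of about 42.5°, 19.5°, −4.5°, −28° and −53°, evenly about 24° apart. The torque was 0.00 N m in the fifth click just before I released.
- **Other things:** The loupe, the cork and the hammer look unmoved in the final pictures, as does the visible part of the ring clamp. The arm is clear of everything.

**What disagreed:**
- **Torque near the stop:** It did not climb smoothly at the stated rate. It jumped by about 0.9 N m in 1.5°, and read 0.49 N m slightly farther on.
- **Grip on the knob:** On the way anticlockwise, at 60 N, the fingers also appeared to slip a few degrees on the fluted knob. Click zero is therefore identified by the torque level, not by angle.
- **Readings between samples:** I read the torque only at the end of each move, so a brief peak in between could have gone unseen.
- **Height of the scribing rest:** It was not checked, because 0.5 mm is too small for the cameras to show.

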